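Shift the load frame's drive unit into third gear

TASK

Set the green drive unit to third gear for the next compression test: with the fingertips, push the gear lever along its left-hand lane to neutral, across to the right-hand lane and then forward (away from the robot), all the way home into the third slot, marked with three orange dots. Only push, gently: do not grip the lever or force it, and do not let it slip into the fourth slot (rear right) on the way. Leave it standing there with the hand clear, and leave everything else on the bench where it is.

Things in the scene. Friction and masses are not known exactly. Their poses are not given: they have to be found in the camera images.
- drive_unit: Gear drive unit fixed to the bench: green box 280 (x) x 240 (y) x 110 mm high, a light metal gate plate in the middle of its top, a motor on its far side (no higher than the top), a shaft stub on its left. Origin: centre of its underside, on the bench. Its x axis is forward (away from the robot), y left, z up; turned up to 20 degrees about z either way.
- gate_centre (a point): Centre of the H-shaped gate, level with the plate's top, 110 mm above the bench; axes as the unit's. Two lanes run forward and back at y = +15 (left) and -15 mm (right), each 18 wide and 56 long, joined only by an 18 mm cross channel (neutral) through this point. Two round-nosed tongues 12 mm wide part them. Dots mark the slots: 1 front left, 2 rear left, 3 (orange) front right, 4 rear right.
- third_slot (a point): The goal: centre of the lever rod where it passes the plate's top when home in the third slot (front right, three orange dots): 22 mm forward (x) and 15 mm right (-y) of gate_centre, 110 mm above the bench.
- knob_centre (a point): Centre of the lever's black ball knob, 44 mm across. The 12 mm rod pivots 30 mm above the bench below gate_centre; knob centre to pivot 165 mm (195 mm above the bench when upright). It lies 165*sin(lever_fore) mm forward of gate_centre and 165*cos(lever_fore)*sin(lever_across) to the right. Pushing takes 2 to 4 N; friction keeps it where it is left.
- lever_across (a joint): Sideways lean of the lever, rad: 0 in the middle, positive to the right (drive unit's -y). About -0.19 in the left lane, about +0.19 in the right lane (each with about 0.035 of play), stops at -0.23 and +0.23. The lever starts in the left lane.
- lever_fore (a joint): Forward lean of the lever, rad: 0 in neutral (the cross channel, about 0.04 of play either way), positive forward (drive unit's +x), stops at -0.28 (home in a rear slot) and +0.28 (home in a front slot). It starts anywhere between the ends of the left lane.
- spec_ring: Bystander, loose: brass ring, 48 mm outside, 20 mm high, lying on the rear left corner of the drive unit's top (which is 110 mm above the bench). Origin: centre of its underside.
- tin: Bystander, loose: aluminium tin, 64 mm across, 55 mm high, on the bench right of the drive unit. Origin: centre of its underside.
- spanner: Bystander, loose: flat spanner lying on the bench left of the drive unit.
- weight: Bystander, loose: brass weight, 50 mm across, 72 mm high, standing on the rear right corner of the drive unit's top. Origin: centre of its underside.
- beaker: Bystander, loose: clear open beaker, 68 mm across, 85 mm high, on the bench. Origin: centre of its underside.
- jar: Bystander, loose: amber glass jar with blue cap, 70 mm across, 90 mm high, on the bench. Origin: centre of its underside.
- stone_disc: Bystander, loose: terracotta-coloured disc, 60 mm across, 12 mm thick, lying on the front left corner of the drive unit's top. Origin: centre of its underside.

How it is judged:
By the outcome, as a careful person would: the job done as asked, in the order asked, and still so for the second after the job is handed in, with the robot touching nothing.
It also fails if it takes over 51 s, if anything falls off the work surface, if the arm or the gripper's body presses on something with over 40 N, if the wrist force passes 120 N, or if a joint passes its speed limit or range.

ROBOT

A 6-joint arm with a two-finger parallel gripper is mounted at the origin on the work surface. World frame = base frame: x ahead of the robot, y to its left, z up, the work surface at z = 0. Lengths are in mm, angles in rad, forces in N, time in s.
With the tool pointing down it reaches from about 350 to 875 mm from the base axis. Payload 4.2 kg.
Tool frame: the origin (TCP) lies midway between the tips of the shut fingers; the grasp point (between the pads) lies 19 mm behind it; x points along the fingers, y is the direction in which the jaws open and shut, and the axes are right-handed (so a half turn about x gives the same grasp; the last joint's range is limited). The gripper opens to 85 mm and grips with 20 to 120 N. Pads are 22 mm wide; open, the fingers measure 114 mm over their backs; the gripper's body (76 mm by 85 mm) begins 54 mm behind the grasp point. The pads swing forward as they close: fully open they stand 13 mm farther back than shut.
Start: joints at [1.609, 0.385, 0.008, 0, -1.194, -0.259], TCP at [136.85, 609.812, 231.312] pointing down, gripper open.
Joint ranges: [-3.14, 3.14], [-1.21, 2.06], [-1.07, 1.41], [-3.16, 2.05], [-2.99, -0.16], [-3.1, 3.1]. Speed limits (rad/s): [2.79, 2.79, 3.14, 3.14, 3.14, 3.14].

INTERFACE

Orientations are given as a unit quaternion [x, y, z, w].
In Python, from bench import readout, imaging, arm gives the robot as it stands.
- The arm moves only by the tool arm_command, never from a script. Its argument "increments" is a list of rows, each a list of 3 entries, a list of its own where there are three numbers: the turn, a rotation vector about the world's x, y, z in degrees, then the shift along the world's x, y, z in mm, then the closure, from 0 (fully open) to 1 (shut). In form: [[[ax, ay, az], [tx, ty, tz], fingers], ...]. A call has exactly 5 rows; each row is the pose to reach, as a shift and turn from the pose measured when the call began; what a row does not reach only later rows make up. A row lasts 1/10 s, in which the tool goes at most 50 mm and 8.59 degrees, less where a joint would pass 70% of its speed; a pose out of reach is approached as far as the arm can. A call with a gripper value outside its range is refused whole. The fingers move at their own pace and stop on an object; the grip force is fixed at half the most. Time passes only in rows, so rows that repeat a pose let the fingers close, or fill a call up. It gives the time, the measured TCP pose, the force and the opening at its end, in the units of the state.
- readout.read_state(): the state, without advancing time (a new reading comes with each control period).
- imaging.get_image(name): name is "side" or "top"; returns (picture, depth): 384x512x3 uint8, blue, green, red; 384x512 float32, mm along the optical axis (not along the pixel's ray), 0 where there is no reading.
- imaging.camera_info(name): a dict with "vfov" (degrees; the focal length in pixels is half the picture's height over the tangent of half this angle, whatever the lens; pixels are square), "cx", "cy" (the principal point, pixels), "eye" and "rotation" of the camera in the world. Camera axes: x right, y down, z forward; pixel columns grow to the right and rows downward; lengths in mm; the calibration is good to about 2 mm. A picture is of the moment at which its call begins. camera_info takes no time and is no camera call.
- arm.job_done(): hands the job in, once; it reports no verdict.
The state is a dict: "clock": time; "joints": joint angles; "joint_vel": joint speeds; "joint_efforts": joint torques, N m; "position": TCP position; "ee_rot": TCP orientation; "contact_force": force on the tool from outside, world axes, zero at the start; "wrist_torque": the same for the moment, N m; "gripper_width": finger opening in mm.
Only numpy, scipy, OpenCV 4.12 (cv2) and the standard library are available. Lean on these libraries where they do the work, as an engineer would, in place of code of your own. Each camera call takes 0.05 s, during which the arm holds its last target. There are 200 camera calls.

## Working session

There is one attempt and no reset: what is moved stays moved. The work goes in short steps, Python scripts to look and compute and a tool call to move; the robot and the scene stay as the last step left them, time stands still between calls to the robot, and variables do not carry over. Pictures are saved under pics/ and viewed, about 8 in all and at most 12, crops included, and the job is handed in when it is done.

Besides the shell and the picture viewer there is one more tool, called after ">>>" as name([rows], argument=value, ...), one row to a line, values as JSON. arm_command: Moves the arm, as the interface text tells. Its arguments: {"type":"object","properties":{"increments":{"type":"array","items":{"type":"array"}}},"required":["increments"]}

```bash
mkdir -p pics
cat > h.py <<'E'
import numpy as np, cv2
from bench import readout, imaging, arm
def shot(n,fn):
    im,d=imaging.get_image(n); cv2.imwrite(f'pics/{fn}.png',im); np.save(f'pics/{fn}.npy',d); return im,d
def pt(n,d,u,v,r=1):
    c=imaging.camera_info(n); f=192/np.tan(np.radians(c['vfov'])/2)
    w=d[v-r:v+r+1,u-r:u+r+1]; z=np.median(w[w>0])
    return np.array(c['eye'])+np.array(c['rotation'])@np.array([(u-c['cx'])/f*z,(v-c['cy'])/f*z,z])
def cloud(n,d):
    c=imaging.camera_info(n); f=192/np.tan(np.radians(c['vfov'])/2)
    v,u=np.mgrid[:384,:512]
    return np.stack([(u-c['cx'])/f*d,(v-c['cy'])/f*d,d],-1)@np.array(c['rotation']).T+np.array(c['eye'])
E
python3 - <<'E'
from h import *
for n in('top','side'):
    shot(n,n+'0'); print(imaging.camera_info(n))
s=readout.read_state();print(s['clock'],s['position'],s['ee_rot'],s['gripper_width'])
a=np.hstack([cv2.imread('pics/top0.png'),cv2.imread('pics/side0.png')])
E
```

```text
{'vfov': 42.46042670797514, 'cx': 246.39186601524966, 'cy': 193.796744640809, 'eye': array([ 324.7787442 ,    4.84473317, 1504.50029052]), 'rotation': array([-0.69541147,  0.71320753, -0.05800766,  0.06612883])}
{'vfov': 56.10106141878827, 'cx': 257.5670334878314, 'cy': 190.8327346630919, 'eye': array([  38.86340235, -456.91921939,  874.52889634]), 'rotation': array([ 0.84674199, -0.3816346 ,  0.14398702, -0.34154175])}
0.1 [136.75568157 609.3103659  230.34427492] [-0.70275288  0.07867082  0.70283471  0.07728303] 85.26744363131867
```

View pics/top0.png

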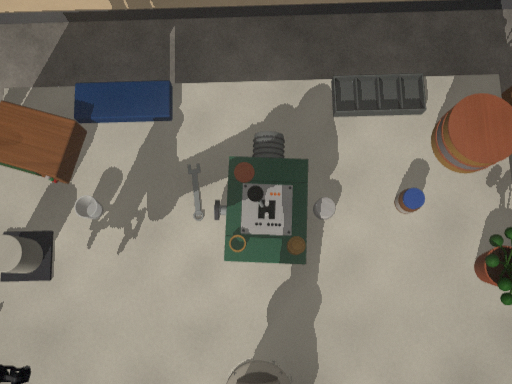

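View pics/side0.png

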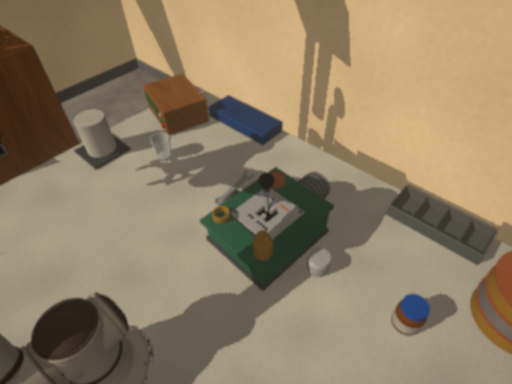

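The top view shows the unit at about (267,210), with its top spanning (228..308, 157..264). The knob is at (256,193), front left, and the gate centre is near (267,210). The side view shows the knob at (266,180). The lever stands in or near the first slot. Camera rotation is given as a quaternion, so I'll adapt the helper.

```bash
sed -i "s/np.array(c\['rotation'\])/R(c)/" h.py
cat >> h.py <<'E'
from scipy.spatial.transform import Rotation
def R(c): return Rotation.from_quat(c['rotation']).as_matrix()
def knob(n,im,d,z0=150):
    P=cloud(n,d); m=(im.max(-1)<60)&(P[...,2]>z0)&(P[...,2]<240)&(abs(P[...,0]-G[0])<90)&(abs(P[...,1]-G[1])<90)
    p=P[m]
    from scipy.optimize import least_squares
    r=least_squares(lambda c:np.linalg.norm(p-c,axis=1)-22,np.median(p,0)-[0,0,15],loss='soft_l1').x
    return r,m.sum()
E
python3 - <<'E'
import h; from h import *
im=cv2.imread('pics/top0.png');d=np.load('pics/top0.npy');P=cloud('top',d)
v,u=np.mgrid[:384,:512]
m=(abs(P[...,2]-110)<8)&(u>215)&(u<320)&(v>150)&(v<275)
p=P[m]; print(m.sum(),np.median(p,0))
# green-only top + plate
(c,s,a)=cv2.minAreaRect(p[:,:2].astype(np.float32));print('box',c,s,a)
# plate (bright) 
g=m&(im.min(-1)>110); k=cv2.morphologyEx(g.astype(np.uint8),cv2.MORPH_OPEN,np.ones((3,3)))
print('plate',cv2.minAreaRect(P[k>0][:,:2].astype(np.float32)))
h.G=np.array(c)
for n in('top','side'):
    im=cv2.imread(f'pics/{n}0.png');d=np.load(f'pics/{n}0.npy'); print(n,knob(n,im,d))
    Q=cloud(n,d); b=(Q[...,2]>60); print('bench z',np.median(Q[(Q[...,2]<30)&(abs(Q[...,0]-500)<200)][:,2]))
im=cv2.imread('pics/top0.png')
cv2.imwrite('pics/c0.png',cv2.resize(im[145:275,205:345],None,fx=5,fy=5,interpolation=cv2.INTER_CUBIC)[:600])
for n,u,v in(('weight',297,245),('ring',238,236),('disc',244,172),('tin',325,208)): print(n,pt('top',np.load('pics/top0.npy'),u,v))
E
```

```text
6979 [521.4639564  -43.49659361 109.33089576]
box (538.19970703125, -38.933128356933594) (230.1763916015625, 321.3840637207031) 86.23676300048828
plate ((527.0786743164062, -25.503677368164062), (119.50220489501953, 142.27769470214844), 88.33356475830078)
top (array([560.17623014,  -6.13400342, 188.79099399]), np.int64(192))
bench z 0.2962669111643663
side (array([560.96249834,  -4.11196303, 188.4153463 ]), np.int64(206))
bench z 0.29751432200646377
weight [ 417.63375454 -114.13751377  183.41405891]
ring [451.34272761  44.22775079 120.34247881]
disc [633.97287292  23.12239973 122.51451592]
tin [ 533.4631202  -212.7737502    56.17190061]
```

View pics/c0.png

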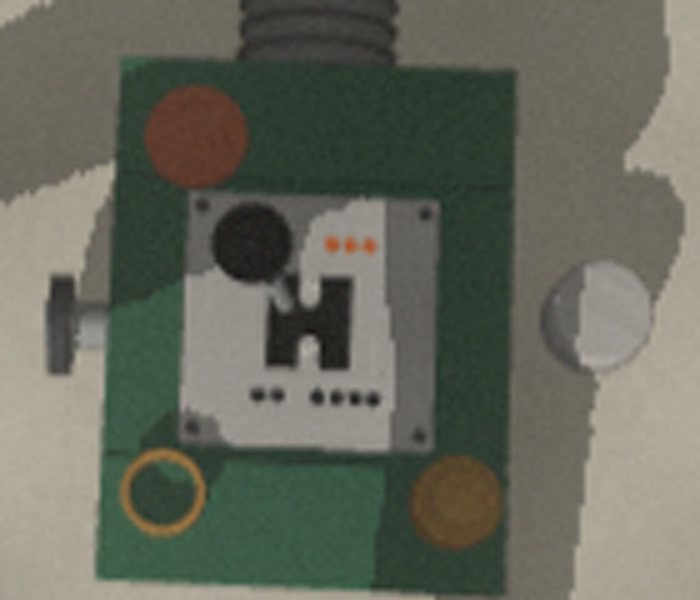

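The crop (5x, offset 205,145) shows plate screws at (203,205), (425,214), (419,436) and (193,428). The gate centre is near (309,321), and the knob is at (252,242) over slot 1.

```bash
cat >> h.py <<'E'
def ray(n,u,v,z):
    c=imaging.camera_info(n); f=192/np.tan(np.radians(c['vfov'])/2)
    q=R(c)@np.array([(u-c['cx'])/f,(v-c['cy'])/f,1]); e=np.array(c['eye']); return e+q*(z-e[2])/q[2]
E
python3 - <<'E'
from h import *
S=[(203,205),(425,214),(419,436),(193,428)]
W=[ray('top',205+(a-2)/5,145+(b-2)/5,110) for a,b in S]
W=np.array(W);g=W.mean(0);print(g)
f=W[0]+W[1]-W[2]-W[3]; l=W[0]+W[3]-W[1]-W[2]
print(np.degrees(np.arctan2(f[1],f[0])),np.degrees(np.arctan2(-l[0],l[1])))
g2=ray('top',205+307/5,145+319/5,110);print(g2)
yaw=np.mean([np.arctan2(f[1],f[0]),np.arctan2(-l[0],l[1])]);print(yaw)
M=np.array([[np.cos(yaw),np.sin(yaw)],[-np.sin(yaw),np.cos(yaw)]])
for n,p in dict(knob=(560.5,-5),weight=(417,-114),ring=(440,40),disc=(634,23),tin=(533,-213)).items():
    q=M@(np.array(p)-g[:2]);print(n,q)
    if n=='knob': print('fore',np.arcsin(q[0]/165),'across',np.arcsin(-q[1]/165/np.cos(np.arcsin(q[0]/165))))
s=readout.read_state();print(Rotation.from_quat(s['ee_rot']).as_matrix().round(3),s['joints'],s['contact_force'])
E
```

```text
[528.3908779  -38.57272323 110.        ]
-3.8238999040636688 -3.69274499447312
[527.75159015 -38.02415438 110.        ]
-0.06559510109135103
knob [29.83944136 35.60521319]
fore 0.1818456505512214 across -0.22120645519070267
weight [-106.20720954  -82.56652107]
ring [-93.35107609  72.60989412]
disc [101.34602718  68.36278001]
tin [  16.03258142 -173.75003661]
[[-0.    -0.219 -0.976]
 [-0.002 -0.976  0.219]
 [-1.     0.002 -0.   ]] [ 1.60858829e+00  3.85456404e-01  6.76054735e-03 -4.34937399e-04
 -1.19402450e+00 -2.58633190e-01] [ 0.09391173 -0.18663912  0.31664039]
```

>>> arm_command([
  [[0,0,2],[27,-35,15],1],
  [[0,0,4],[54,-70,25],1],
  [[0,0,6],[82,-106,35],1],
  [[0,0,8],[110,-142,42],1],
  [[0,0,8.9],[138,-178,45],1],
])

```text
clock: 0.6
position: [275.5, 429.8, 275.8]
ee_rot: [0.707, -0.023, -0.707, -0.022]
contact_force: [0.7, 0.4, 1.0]
gripper_width: 12.4
```

>>> arm_command([
  [[0,0,0],[28,-36,0],1],
  [[0,0,0],[56,-72,0],1],
  [[0,0,0],[84,-109,0],1],
  [[0,0,0],[112,-145,0],1],
  [[0,0,0],[140,-181,0],1],
])

```text
clock: 1.1
position: [416.1, 247.0, 275.7]
ee_rot: [-0.707, 0.023, 0.707, 0.022]
contact_force: [0.9, 0.0, -0.5]
gripper_width: 0.2
```

>>> arm_command([
  [[0,0,0],[29,-36,0],1],
  [[0,0,0],[58,-72,0],1],
  [[0,0,0],[87,-108,0],1],
  [[0,0,0],[116,-145,0],1],
  [[0,0,0],[145,-181,0],1],
])

```text
clock: 1.6
position: [561.8, 64.2, 275.3]
ee_rot: [-0.707, 0.023, 0.707, 0.022]
contact_force: [0.7, 1.6, 0.5]
gripper_width: -0.2
```

>>> arm_command([
  [[0,0,0],[22,-30,0],1],
  [[0,0,0],[44,-58,0],1],
  [[0,0,0],[54,-72,0],1],
  [[0,0,0],[54,-75,0],1],
  [[0,0,0],[54,-75,0],1],
])

```text
clock: 2.1
position: [615.2, -10.8, 274.9]
ee_rot: [-0.706, 0.023, 0.707, 0.022]
contact_force: [-0.1, 0.9, -0.5]
gripper_width: -0.1
```

>>> arm_command([
  [[0,0,0],[0,0,-35],1],
  [[0,0,0],[0,0,-70],1],
  [[0,0,0],[0,0,-92],1],
  [[0,0,0],[0,0,-102],1],
  [[0,0,0],[0,0,-102],1],
])

```text
clock: 2.6
position: [614.2, -9.8, 172.0]
ee_rot: [-0.705, 0.023, 0.708, 0.022]
contact_force: [-0.6, -0.0, 0.4]
gripper_width: -0.0
```

Run:
```python
from h import *
im,_=shot('side','s1'); im2,_=shot('top','t1')
a=cv2.resize(im[120:300,180:360],(400,400),interpolation=cv2.INTER_CUBIC)
b=cv2.resize(im2[140:280,200:340],(400,400),interpolation=cv2.INTER_CUBIC)
cv2.imwrite('pics/v1.png',np.hstack([a,b]))
```

```text
(no output)
```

View pics/v1.png

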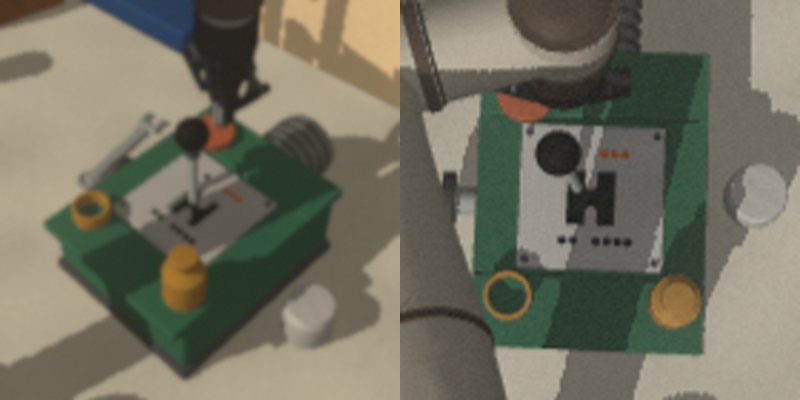

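The fingers are in front of the knob. In the crop they sit at (225,110) and the knob at (192,137). Next I push slowly backward.

>>> arm_command([
  [[0,0,0],[-10,0.7,0],1],
  [[0,0,0],[-16,1,0],1],
  [[0,0,0],[-20,1.3,0],1],
  [[0,0,0],[-24,1.6,0],1],
  [[0,0,0],[-28,1.8,0],1],
])

```text
clock: 3.2
position: [589.5, -8.1, 175.9]
ee_rot: [0.709, -0.022, -0.705, -0.022]
contact_force: [3.7, 0.0, 2.8]
gripper_width: 0.1
```

```bash
cat >> h.py <<'E'
G=np.array([528.1,-38.3]); M=np.array([[.99785,-.0655],[.0655,.99785]])
def lev(*ns):
    s=readout.read_state(); print('tcp unit',(M@(s['position'][:2]-G)).round(1),s['contact_force'])
    for n in ns:
        im,d=imaging.get_image(n)
        try:
            r,k=knob(n,im,d); q=M@(r[:2]-G); f=np.arcsin(q[0]/165); print(n,k,r.round(1),'unit',q.round(1),'fore %.3f across %.3f'%(f,np.arcsin(-q[1]/165/np.cos(f))))
        except Exception as e: print(n,e)
E
python3 -c "from h import *;lev('top','side')"
```

```text
tcp unit [59.3 34.2] [3.66350929 0.02736875 2.83141755]
top 182 [557.7  -6.1 189.7] unit [27.4 34.1] fore 0.167 across -0.211
side 290 [565.5  -8.1 206.4] unit [35.4 32.6] fore 0.216 across -0.203
```

>>> arm_command([
  [[0,0,0],[-5,0.3,-2],1],
  [[0,0,0],[-10,0.6,-3],1],
  [[0,0,0],[-15,1,-3],1],
  [[0,0,0],[-18,1.2,-3],1],
  [[0,0,0],[-20,1.3,-3],1],
])

```text
clock: 3.8
position: [568.2, -6.7, 172.5]
ee_rot: [0.708, -0.022, -0.706, -0.022]
contact_force: [2.3, 0.4, 1.2]
gripper_width: -0.1
```

```bash
python3 -c "from h import *;lev('top')"
```

```text
tcp unit [38.  34.1] [2.2594457  0.44037583 1.15531875]
top 188 [536.8  -4.6 192. ] unit [ 6.5 34.2] fore 0.039 across -0.209
```

>>> arm_command([
  [[0,0,0],[-2,0.1,0],1],
  [[0,0,0],[-4,0.3,0],1],
  [[0,0,0],[-6,0.4,0],1],
  [[0,0,0],[-6,0.4,0],1],
  [[0,0,0],[-6,0.4,0],1],
])

```text
clock: 4.35
position: [561.7, -6.4, 172.3]
ee_rot: [0.708, -0.022, -0.706, -0.022]
contact_force: [2.0, 0.1, 1.9]
gripper_width: -0.1
```

```bash
python3 -c "from h import *;lev('top')"
```

```text
tcp unit [31.4 34. ] [1.97360577 0.0838715  1.89426817]
top 180 [529.3  -3.4 191.4] unit [-1.1 34.9] fore -0.007 across -0.213
```

>>> arm_command([
  [[0,0,0],[12,-0.8,0],1],
  [[0,0,0],[20,0,0],1],
  [[0,0,0],[21,25,0],1],
  [[0,0,0],[22.5,54,0],1],
  [[0,0,0],[22.5,56,0],1],
])

```text
clock: 4.9
position: [584.7, 51.7, 171.4]
ee_rot: [0.707, -0.022, -0.706, -0.021]
contact_force: [0.2, 0.2, -0.9]
gripper_width: 0.4
```

>>> arm_command([
  [[0,0,0],[-20,1,0],1],
  [[0,0,0],[-40,2,0],1],
  [[0,0,0],[-50,3,0],1],
  [[0,0,0],[-50,3,0],1],
  [[0,0,0],[-50,3,0],1],
])

```text
clock: 5.4
position: [535.4, 54.6, 171.7]
ee_rot: [0.707, -0.022, -0.706, -0.021]
contact_force: [0.3, -0.6, -0.3]
gripper_width: 0.1
```

```bash
python3 -c "from h import *;lev('top','side')"
```

```text
tcp unit [ 1.2 93.1] [ 0.25363973 -0.62990756 -0.2669898 ]
top 135 [529.8  -2.7 191.5] unit [-0.7 35.6] fore -0.004 across -0.217
side 272 [526.5  11.2 205. ] unit [-4.8 49.2] fore -0.029 across -0.303
```

>>> arm_command([
  [[0,0,0],[-2,-14,0],1],
  [[0,0,0],[-2.5,-20,0],1],
  [[0,0,0],[-3,-25,0],1],
  [[0,0,0],[-3.3,-30,0],1],
  [[0,0,0],[-3.6,-35,0],1],
])

```text
clock: 6.0
position: [532.7, 19.6, 172.1]
ee_rot: [0.708, -0.021, -0.706, -0.021]
contact_force: [0.1, 3.1, 2.4]
gripper_width: -0.2
```

```bash
python3 -c "from h import *;lev('top')"
```

```text
tcp unit [ 0.8 58.1] [0.07813618 3.14831173 2.39828286]
top 67 [530.2 -15.6 198.4] unit [ 0.6 22.8] fore 0.003 across -0.139
```

>>> arm_command([
  [[0,0,0],[-0.4,-6,0],1],
  [[0,0,0],[-0.8,-12,0],1],
  [[0,0,0],[-1.2,-18,0],1],
  [[0,0,0],[-1.6,-24,0],1],
  [[0,0,0],[-2,-30,0],1],
])

```text
clock: 6.55
position: [530.2, -11.7, 171.8]
ee_rot: [0.708, -0.022, -0.706, -0.021]
contact_force: [0.7, 2.9, 2.3]
gripper_width: -0.0
```

Run:
```python
from h import *
lev('top','side')
im,_=shot('side','s2'); im2,_=shot('top','t2')
a=cv2.resize(im[120:300,180:360],(400,400),interpolation=cv2.INTER_CUBIC)
b=cv2.resize(im2[140:280,200:340],(400,400),interpolation=cv2.INTER_CUBIC)
cv2.imwrite('pics/v2.png',np.hstack([a,b]))
```

```text
tcp unit [ 0.3 26.7] [0.73231427 2.86179894 2.26495246]
top 57 [527.7 -46.6 197.1] unit [ 0.2 -8.3] fore 0.001 across 0.051
side 318 [526.2 -37.5 207.1] unit [-1.9  0.6] fore -0.012 across -0.004
```

View pics/v2.png

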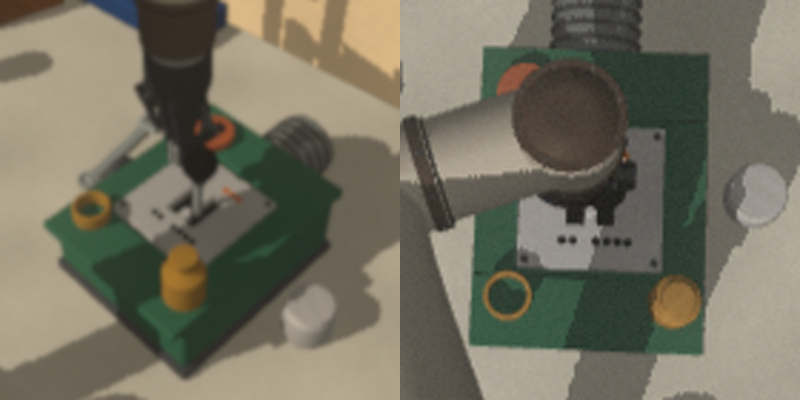

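The lever is mid-channel, with the knob at crop (200,165). I continue to the right lane.

>>> arm_command([
  [[0,0,0],[-0.3,-6,0],1],
  [[0,0,0],[-0.7,-12,0],1],
  [[0,0,0],[-1,-17,0],1],
  [[0,0,0],[-1.2,-20,0],1],
  [[0,0,0],[-1.4,-22,0],1],
])

```text
clock: 7.25
position: [528.2, -34.0, 171.2]
ee_rot: [0.707, -0.022, -0.706, -0.022]
contact_force: [0.1, 1.6, -0.8]
gripper_width: -0.1
```

```bash
python3 -c "from h import *;lev('top','side')"
```

```text
tcp unit [-0.2  4.3] [ 0.08217894  1.55779392 -0.78020475]
top 56 [526.1 -69.2 194.6] unit [ -0. -31.] fore -0.000 across 0.189
side 351 [523.1 -57.6 207.2] unit [ -3.8 -19.6] fore -0.023 across 0.119
```

>>> arm_command([
  [[0,0,0],[1,16,0],1],
  [[0,0,0],[1.7,27,0],1],
  [[0,0,0],[-22,29,0],1],
  [[0,0,0],[-46,30,0],1],
  [[0,0,0],[-50,30,0],1],
])

```text
clock: 7.85
position: [475.7, -3.9, 171.0]
ee_rot: [-0.706, 0.022, 0.707, 0.021]
contact_force: [0.8, -0.5, 0.2]
gripper_width: 0.0
```

>>> arm_command([
  [[0,0,0],[-3,-20,0],1],
  [[0,0,0],[-4,-40,0],1],
  [[0,0,0],[-5,-58,0],1],
  [[0,0,0],[-5,-62,0],1],
  [[0,0,0],[-5,-62,0],1],
])

```text
clock: 8.35
position: [471.1, -66.3, 171.1]
ee_rot: [-0.706, 0.023, 0.707, 0.021]
contact_force: [0.3, -0.3, -0.7]
gripper_width: -0.0
```

Run:
```python
from h import *
lev('top','side')
im,_=shot('side','s3'); im2,_=shot('top','t3')
a=cv2.resize(im[120:300,180:360],(400,400),interpolation=cv2.INTER_CUBIC)
b=cv2.resize(im2[140:280,200:340],(400,400),interpolation=cv2.INTER_CUBIC)
cv2.imwrite('pics/v3.png',np.hstack([a,b]))
```

```text
tcp unit [-55.  -31.7] [ 0.27752644 -0.29476617 -0.67865442]
top 1 [ 441.9 -101.4  131.8] unit [-81.9 -68.6] fore -0.519 across 0.499
side 255 [480.1 -68.9 215.1] unit [-45.9 -33.6] fore -0.282 across 0.214
```

View pics/v3.png

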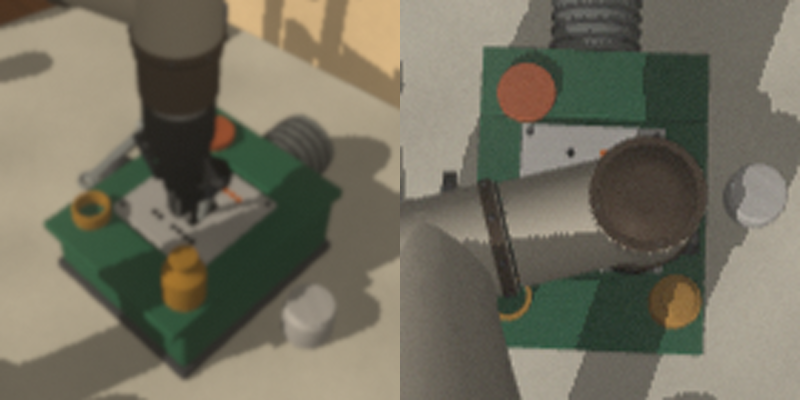

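The fingers are behind the knob, in front of the weight at (183,280) and clear of it. The knob is hidden from above. I push forward.

>>> arm_command([
  [[0,0,0],[12,-0.8,0],1],
  [[0,0,0],[20,-1.3,0],1],
  [[0,0,0],[26,-1.7,0],1],
  [[0,0,0],[32,-2.1,0],1],
  [[0,0,0],[38,-2.5,0],1],
])

```text
clock: 9.05
position: [509.1, -68.0, 170.9]
ee_rot: [-0.706, 0.022, 0.708, 0.021]
contact_force: [-2.6, 0.6, 2.5]
gripper_width: 0.4
```

>>> arm_command([
  [[0,0,0],[5,-0.3,0],1],
  [[0,0,0],[10,-0.7,0],1],
  [[0,0,0],[14,-0.9,0],1],
  [[0,0,0],[18,-1.2,0],1],
  [[0,0,0],[22,-1.4,0],1],
])

```text
clock: 9.55
position: [531.0, -69.3, 170.4]
ee_rot: [-0.706, 0.022, 0.708, 0.021]
contact_force: [-1.4, 0.9, -1.5]
gripper_width: -0.2
```

```bash
python3 -c "from h import *;lev('top','side')"
```

```text
tcp unit [  4.9 -30.8] [-1.40414153  0.87385289 -1.45834906]
top 4 [517.8 -72.5 225.6] unit [ -8.  -34.8] fore -0.049 across 0.213
side 223 [537.  -72.2 214.7] unit [ 11.1 -33.2] fore 0.067 across 0.203
```

>>> arm_command([
  [[0,0,0],[2,-0.1,0],1],
  [[0,0,0],[4,-0.3,0],1],
  [[0,0,0],[6,-0.4,0],1],
  [[0,0,0],[7,-0.5,0],1],
  [[0,0,0],[8,-0.5,0],1],
])

```text
clock: 10.15
position: [539.3, -69.9, 170.3]
ee_rot: [-0.706, 0.022, 0.708, 0.021]
contact_force: [-2.3, 0.3, -1.8]
gripper_width: -0.1
```

Not at the stop yet by force, so I creep on in small steps.

>>> arm_command([
  [[0,0,0],[0.5,0,0],1],
  [[0,0,0],[1,0,0],1],
  [[0,0,0],[1.5,-0.1,0],1],
  [[0,0,0],[2,-0.1,0],1],
  [[0,0,0],[2,-0.1,0],1],
])

```text
clock: 10.65
position: [541.4, -70.0, 170.3]
ee_rot: [-0.706, 0.022, 0.708, 0.021]
contact_force: [-1.7, 0.2, -1.0]
gripper_width: -0.0
```

>>> arm_command([
  [[0,0,0],[0.5,0,0],1],
  [[0,0,0],[1,0,0],1],
  [[0,0,0],[1.5,-0.1,0],1],
  [[0,0,0],[2,-0.1,0],1],
  [[0,0,0],[2,-0.1,0],1],
])

```text
clock: 11.15
position: [543.0, -70.1, 170.1]
ee_rot: [-0.705, 0.022, 0.708, 0.021]
contact_force: [-3.6, 0.4, -0.8]
gripper_width: 0.1
```

>>> arm_command([
  [[0,0,0],[0.5,0,0],1],
  [[0,0,0],[1,0,0],1],
  [[0,0,0],[1.5,-0.1,0],1],
  [[0,0,0],[1.5,-0.1,0],1],
  [[0,0,0],[1.5,-0.1,0],1],
])

```text
clock: 11.65
position: [544.1, -70.2, 169.9]
ee_rot: [-0.705, 0.022, 0.709, 0.021]
contact_force: [-4.7, 0.4, -1.7]
gripper_width: -0.1
```

The force is rising, so the lever seems to be at the stop. I back away, lift and move off to look.

>>> arm_command([
  [[0,0,0],[-12,0.8,0],1],
  [[0,0,0],[-30,2,0],1],
  [[0,0,0],[-42,2.8,0],1],
  [[0,0,0],[-44,3,30],1],
  [[0,0,0],[-44,3,70],1],
])

```text
clock: 12.15
position: [499.1, -67.3, 240.0]
ee_rot: [-0.705, 0.022, 0.709, 0.021]
contact_force: [1.0, -0.0, 0.7]
gripper_width: 0.2
```

>>> arm_command([
  [[0,0,0],[0,0,40],1],
  [[0,0,0],[-5,40,55],1],
  [[0,0,0],[-10,85,55],1],
  [[0,0,0],[-15,130,55],1],
  [[0,0,0],[-20,175,55],1],
])

```text
clock: 12.65
position: [479.3, 109.5, 296.5]
ee_rot: [-0.706, 0.022, 0.707, 0.022]
contact_force: [0.5, 1.2, -0.3]
gripper_width: -0.1
```

Run:
```python
from h import *
lev('top','side')
im,_=shot('side','s4'); im2,_=shot('top','t4')
a=cv2.resize(im[120:300,180:360],(400,400),interpolation=cv2.INTER_CUBIC)
b=cv2.resize(im2[140:280,200:340],(400,400),interpolation=cv2.INTER_CUBIC)
cv2.imwrite('pics/v4.png',np.hstack([a,b]))
```

```text
tcp unit [-58.3 144.3] [ 0.54503551  1.21430915 -0.34127909]
top 192 [573.6 -71.4 185.5] unit [ 47.5 -30.1] fore 0.292 across 0.192
side 204 [574.2 -69.4 185.3] unit [ 48. -28.] fore 0.295 across 0.178
```

View pics/v4.png

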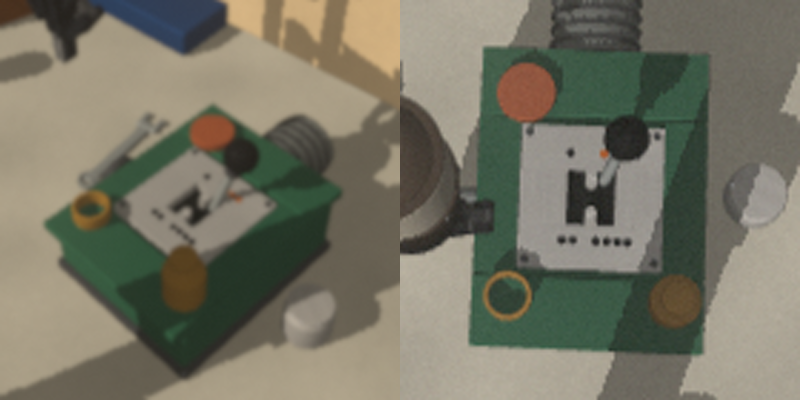

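The knob is in the front right slot, at about (627,138) in the crop, and fore measures about 0.29. The bystanders haven't moved. The final push force was only about 5 N, so I'll do one more gentle push to confirm the hard stop.

>>> arm_command([
  [[0,0,0],[5,-45,0],1],
  [[0,0,0],[10,-90,0],1],
  [[0,0,0],[15,-135,0],1],
  [[0,0,0],[20,-177,0],1],
  [[0,0,0],[20,-177,-40],1],
])

```text
clock: 13.35
position: [503.1, -73.4, 260.9]
ee_rot: [0.711, -0.024, -0.703, -0.022]
contact_force: [1.1, 1.2, -1.4]
gripper_width: -0.0
```

>>> arm_command([
  [[0,0,0],[0,0,-40],1],
  [[0,0,0],[0,0,-80],1],
  [[0,0,0],[0,0,-86],1],
  [[0,0,0],[15,-1,-86],1],
  [[0,0,0],[32,-2,-86],1],
])

```text
clock: 13.85
position: [536.2, -76.4, 176.8]
ee_rot: [0.712, -0.024, -0.702, -0.022]
contact_force: [-0.0, -0.1, -0.0]
gripper_width: 0.5
```

>>> arm_command([
  [[0,0,0],[0,5.5,-6],1],
  [[0,0,0],[4,5.5,-7],1],
  [[0,0,0],[7,5.5,-7],1],
  [[0,0,0],[9,5.5,-7],1],
  [[0,0,0],[9,5.5,-7],1],
])

```text
clock: 14.35
position: [544.1, -71.1, 169.9]
ee_rot: [0.711, -0.024, -0.703, -0.022]
contact_force: [-3.2, 0.6, 1.6]
gripper_width: 0.3
```

>>> arm_command([
  [[0,0,0],[0.5,0,0],1],
  [[0,0,0],[1,0,0],1],
  [[0,0,0],[1.5,0,0],1],
  [[0,0,0],[1.5,0,0],1],
  [[0,0,0],[1.5,0,0],1],
])

```text
clock: 14.85
position: [545.1, -71.2, 169.7]
ee_rot: [0.71, -0.024, -0.703, -0.022]
contact_force: [-3.9, -0.7, 0.9]
gripper_width: -0.0
```

>>> arm_command([
  [[0,0,0],[1,0,0],1],
  [[0,0,0],[2,0,0],1],
  [[0,0,0],[2.5,0,0],1],
  [[0,0,0],[2.5,0,0],1],
  [[0,0,0],[2.5,0,0],1],
])

```text
clock: 15.35
position: [546.8, -71.3, 169.4]
ee_rot: [0.71, -0.024, -0.704, -0.022]
contact_force: [-5.5, 0.0, 1.2]
gripper_width: 0.3
```

>>> arm_command([
  [[0,0,0],[1,0,0],1],
  [[0,0,0],[2,0,0],1],
  [[0,0,0],[3,0,0],1],
  [[0,0,0],[3,0,0],1],
  [[0,0,0],[3,0,0],1],
])

```text
clock: 15.85
position: [548.3, -71.5, 169.1]
ee_rot: [0.708, -0.024, -0.705, -0.022]
contact_force: [-7.4, -0.2, 2.1]
gripper_width: 0.1
```

The force climbs steadily to 7.4 N against a soft arm, well above the 2–4 N needed to move the lever, so it is at the stop. I retreat.

>>> arm_command([
  [[0,0,0],[-12,0.8,0],1],
  [[0,0,0],[-30,2,0],1],
  [[0,0,0],[-46,2.8,0],1],
  [[0,0,0],[-48,3,30],1],
  [[0,0,0],[-48,3,70],1],
])

```text
clock: 16.35
position: [499.8, -68.3, 238.8]
ee_rot: [0.708, -0.024, -0.705, -0.022]
contact_force: [0.6, 0.2, 0.5]
gripper_width: -0.0
```

>>> arm_command([
  [[0,0,0],[0,0,40],1],
  [[0,0,0],[-5,40,55],1],
  [[0,0,0],[-10,85,55],1],
  [[0,0,0],[-15,130,55],1],
  [[0,0,0],[-20,175,55],1],
])

```text
clock: 16.85
position: [480.6, 109.0, 294.9]
ee_rot: [0.71, -0.023, -0.703, -0.023]
contact_force: [1.4, -1.0, -0.2]
gripper_width: 0.0
```

>>> arm_command([
  [[0,0,0],[0,0,0],1],
  [[0,0,0],[0,0,0],1],
  [[0,0,0],[0,0,0],1],
  [[0,0,0],[0,0,0],1],
  [[0,0,0],[0,0,0],1],
])

```text
clock: 17.35
position: [480.8, 108.0, 294.9]
ee_rot: [0.71, -0.024, -0.703, -0.024]
contact_force: [0.1, -0.1, -0.1]
gripper_width: 0.0
```

Run:
```python
from h import *
lev('top','side')
im2,d=shot('top','t5')
b=cv2.resize(im2[140:280,200:340],(600,600),interpolation=cv2.INTER_CUBIC)
cv2.imwrite('pics/v5.png',b)
```

```text
tcp unit [-56.7 142.9] [ 0.1015235  -0.06076406 -0.11634673]
top 194 [573.3 -71.7 185.2] unit [ 47.3 -30.4] fore 0.290 across 0.193
side 204 [573.9 -69.  185.5] unit [ 47.7 -27.7] fore 0.293 across 0.176
```

View pics/v5.png

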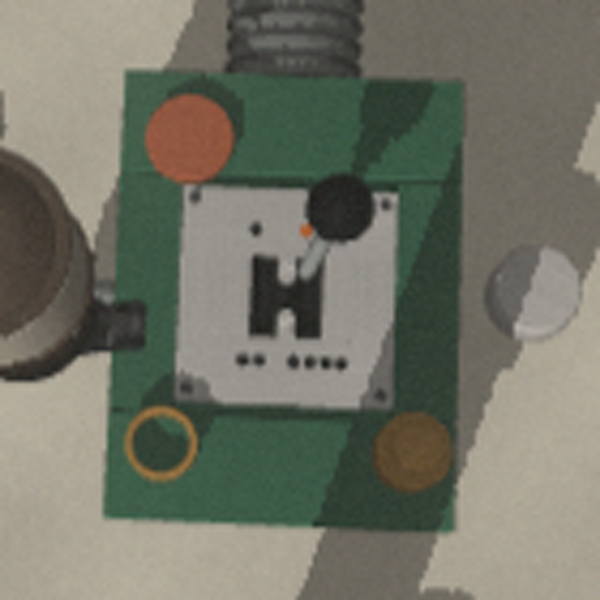

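The knob stands front right at (340,207), over the orange dots, and the firmer push did not move it (47.5 mm before, 47.3 mm after). The ring, weight, disc and tin are in place and the hand is clear. I'm handing in the job.

```bash
python3 -c "from h import *;print(arm.job_done())"
```

```text
the job is handed in; nothing more can be done
None
```

The gear lever stands home in the third slot, and I handed the job in at about 17.5 s of the 51 s. I used only pushes with shut fingertips: back along the left lane to neutral, across to the right lane, then forward to the stop. Pushing forces were 2–5 N. One extra push, to check the stop, went up to 7.4 N.

**Lever position:** the top camera read lever_fore at about 0.29 and lever_across at about 0.19, and the side camera about 0.29 and 0.18. The nominal home value is 0.28 forward, so the difference is within calibration error. The check push did not move the knob.

**Rest of the bench:** in the last top picture the ring, weight, disc and tin looked unmoved, but I did not re-measure them. The final crop left out the spanner, beaker and jar. The hand never went near the beaker or jar, and it passed the spanner only high above it. The hand is clear, with the contact force near zero.

**Disagreement between checks:** while the hand was close to the knob, the side camera's fits were thrown off by the dark fingers. For the pushes back and across I used the top camera. On the forward push it was hidden too, so I went by force and checked with both cameras afterwards.

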